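Take the fence stop out of the slotted drill table and put it away

TASK

Slide the fence stop (the one with the long arm) along its T-slot and out at the open end, then stand it on its foot on the bare bench and let go of it so that you can change your grip. Then put it away in the small roofed storage bay, standing on the bay's floor with its whole head in under the clear roof and its arm left sticking out of the mouth. Keep it upright all the time, and leave the clamp bolt in the other slot and everything else on the bench where they are.

Things in the scene. Friction and masses are not known exactly. Their poses are not given: they have to be found in the camera images.
- stop: Fence stop, loose, 0.2 kg, 150 mm long. Origin under the centre of its T-foot; y lengthwise, head leading to +y, arm to -y; z up. T-foot 24 (x) x 50 (y) x 7 mm; neck 11 x 50, z 7-17; steel head 20 x 50, z 17-35. Starts in either of the plate's two T-slots, head towards the open end, sliding freely. Weight is near the head: set down, it stands level on its foot, arm 17 mm clear.
- grip (a point): Centre of the flat-sided black grip block on top of the stop's head, 18 (stop x) x 36 (y) mm, z 35 to 67 above the foot's underside, centred over the foot. In the slot only this block can be pinched: the arm is then too close to a fence bar.
- stop_tip (a point): Middle of the end face of the stop's straight aluminium arm, 125 mm from the stop's origin towards its -y. The arm is 16 mm wide (x), 14 high (z 17 to 31 above the foot's underside) and runs from stop y = -25 to -125. In the slot it has only 5 mm to the fence bar beside it.
- plate: Grey T-slotted drill table fixed on the bench, 200 (x) x 300 (y) x 25.5 mm. Origin under its centre, y along the slots, which lie at x = -45 and +45, open at the +y end face (y = 150), plugged at -y. Between them two dark steel fence bars, whole length, 14 wide, 20 high (top at z = 45.5), outer faces at x = -32 and +32. A stop's foot is clear of the slot once its origin is past y = 175.
- slot_mouth_near (a point): Middle of the top of the open end of the slot at plate x = -45 (plate y = 150, z = 25.5 mm). Each slot: gap 14 mm, lips 6 mm thick, cavity below 28 wide and 9.5 high, its floor 10 mm above the bench; the stop's foot rests on that floor. Play about 1.5 mm sideways, 2.5 mm upwards.
- slot_mouth_far (a point): Middle of the top of the open end of the slot at plate x = +45 (plate y = 150, z = 25.5 mm).
- bay: Small grey plastic storage bay fixed on the bench, clear roof with a grey rim. Origin on the bench under the middle of its mouth (the only opening); y points into the bay. Inside 64 mm wide, 130 deep; floor slab 10 mm high (a step up from the bench), roof z 100 to 106, walls 6 mm. No gripper fits under the roof above the stop's head. The bench before the mouth is bare and free for 200 mm.
- bolt: Clamp bolt with washer and round nut, 63 mm tall, standing loose in the other T-slot; no arm. Origin under its T-foot (24 x 34 mm). To be left alone.
- wrench: Open-ended wrench, 170 mm, lying at the back beyond the plate; about its middle. To be left alone.
- wire_wheel: Round wire wheel, 84 mm across, 22 mm high, lying flat at the back; origin under its centre. To be left alone.
- tin: Red tin, 60 mm across, 75 mm high, at the back; origin under its centre. To be left alone.
- collar: Dark steel collar, 44 mm across, 18 mm high, at the back; origin under its centre. To be left alone.
Things that resemble listed ones, but are neither listed nor needed, are in the scene too. Leave any green or turquoise look-alike of the stop alone.

How it is judged (in metres and radians):
On the way, in this order (a step that is already met when the one before it is completed fails the run):
1. the stop has been slid out of its slot at the open end (its foot is past the end face of the plate) (y of stop in the frame of plate above 0.176 m), for 0.1 s.
2. the stop stands on its foot on the bare bench, let go and at rest (height (world z) of stop below 0.006 m and angle between stop's own z axis and vertical below 0.1 rad and contact force between the fingers and stop below 0.1 N and linear speed of stop below 0.03 m/s and angular speed of stop below 0.2 rad/s), for 0.2 s.
At the end, for the whole second after the job is handed in: The stop stands at rest on its foot on the bay's floor (underside of the foot 6 to 15 mm above the bench, tilt under 0.1 rad), its 50 mm long head wholly inside the mouth (origin at least 25 mm in, between the side walls), the arm's tip at least 10 mm outside the mouth (y of stop in the frame of bay above 0.025 m and x of stop in the frame of bay between -0.03 and 0.03 m and z of stop in the frame of bay between 0.006 and 0.015 m and angle between stop's own z axis and vertical below 0.1 rad and y of stop_tip in the frame of bay below -0.01 m and linear speed of stop below 0.03 m/s and angular speed of stop below 0.2 rad/s); the robot touches nothing.
It fails at once if the stop is tipped by more than 0.5 rad (angle between stop's own z axis and vertical above 0.5 rad).
It fails at once if the clamp bolt in the other slot is moved by more than 20 mm (distance of bolt from where it was at the start of the episode above 0.02 m).
It fails at once if the wrench, wire wheel, tin or collar is moved by more than 30 mm (distance of any of wrench, wire_wheel, tin, collar from where it was at the start of the episode above 0.03 m).
It also fails if it takes over 61 s, if anything falls off the work surface, if the arm or the gripper's body presses on something with over 40 N, if the wrist force passes 120 N, or if a joint passes its speed limit or range.

ROBOT

A 6-joint arm with a two-finger parallel gripper is mounted at the origin on the work surface. World frame = base frame: x ahead of the robot, y to its left, z up, the work surface at z = 0. Lengths are in mm, angles in rad, forces in N, time in s.
With the tool pointing down it reaches from about 350 to 975 mm from the base axis. Payload 7.1 kg.
Tool frame: the origin (TCP) lies midway between the tips of the shut fingers; the grasp point (between the pads) lies 19 mm behind it (ctrl.grasp_offset is the distance from the TCP to the grasp point, in mm); z points along the fingers, y is the line along which they close (so a half turn about z gives the same grasp; the last joint's range is limited). The gripper opens to 88 mm and grips with 3 to 60 N. Pads are 20 mm wide; open, the fingers measure 115 mm over their backs; the gripper's body (75 mm by 178 mm) begins 61 mm behind the grasp point.
Start: joints at [-1.296, 0.423, 1.63, -0, 1.089, -0.019], TCP at [181.013, -598.197, 222.675] pointing down, gripper open.
Joint ranges: [-3, 3], [-0.9, 2.11], [0.09, 2.58], [-1.31, 4.45], [0.11, 2.69], [-2.54, 2.54]. Speed limits (rad/s): [2.39, 2.39, 3.01, 3.14, 3.14, 3.14].

INTERFACE

Orientations are given as a rotation vector (axis times angle).
In Python, from workcell import sensors, viewer, ctrl gives the robot as it stands. The module is installed in compiled form; this text tells all that it offers.
- The arm moves only by the shell command python3 -m handwheel 'ROWS'. ROWS is JSON, a list of rows, each a list of 7 numbers: the shift along the tool's x, y, z in mm, then the turn, a rotation vector about the tool's x, y, z in rad, then the closure, from 0 (fully open) to 1 (shut). In form: [[x, y, z, rx, ry, rz, jaw], ...]. A call has 1 to 10 rows; each row shifts and turns the commanded pose from where the row before left it, along the tool's axes as they then stand; what a row does not reach is not made up. A row lasts 1/8 s, in which the tool goes at most 62.5 mm and 10.7 degrees, less where a joint would pass 70% of its speed; a pose out of reach is approached as far as the arm can. A call is refused whole if a number of a shift passes 62.5 or a number of a turn 0.188, either way. A call with a gripper value outside its range is refused whole. The fingers move at their own pace and stop on an object; the grip force is fixed at half the most. Time passes only in rows, so rows that do not move let the fingers close. It gives the time, the measured TCP pose, the force, the opening and the grip force at its end, in the units of the state.
- sensors.get_obs(): the state, without advancing time (a new reading comes with each control period).
- viewer.get_image(name): name is "scene" or "top"; returns a dict with "frame" (480x640x3 uint8, blue, green, red), "fov_y" (degrees; the focal length in pixels is half the picture's height over the tangent of half this angle, whatever the lens; pixels are square), "cx", "cy" (the principal point, pixels), "R" (3x3) and "t" (3): a world point X has camera coordinates R X + t. Camera axes: x right, y down, z forward; pixel columns grow to the right and rows downward; lengths in mm; the calibration is good to about 2 mm. A picture is of the moment at which its call begins. There is no depth.
- ctrl.close_job(): hands the job in; it is judged then, once.
The state is a dict: "t": time; "qpos": joint angles; "qvel": joint speeds; "joint_torque": joint torques, N m; "ee_pos": TCP position; "orientation": TCP orientation; "ft_force": force on the tool from outside, world axes, zero at the start; "moment": the same for the moment, N m; "width": finger opening in mm; "grasp_force": force on a finger pad.
Only numpy, scipy, OpenCV 4.12 (cv2) and the standard library are available. Lean on these libraries where they do the work, as an engineer would, in place of code of your own. Each camera call takes 0.05 s, during which the arm holds its last target. There are 200 camera calls.

## Working session

There is one attempt and no reset: what is moved stays moved. The work goes in short steps, Python scripts to look and compute and a shell command to move; the robot and the scene stay as the last step left them, time stands still between calls to the robot, and variables do not carry over. Pictures are saved under pics/ and viewed, at most 14 in all, crops included, and the job is handed in when it is done.

```bash
mkdir -p pics; cat > h.py <<'E'
import numpy as np, cv2, sys, json
from workcell import sensors, viewer, ctrl
from scipy.spatial.transform import Rotation as Ro
def shot(n,name,crop=None,k=1):
    im=viewer.get_image(n); f=im['frame']
    cv2.imwrite(f'pics/{name}_raw.png',f)
    np.savez(f'pics/{name}.npz',**{a:im[a] for a in('fov_y','cx','cy','R','t')})
    if crop: x0,y0,x1,y1=crop; f=cv2.resize(f[y0:y1,x0:x1],None,fx=k,fy=k,interpolation=cv2.INTER_CUBIC)
    cv2.imwrite(f'pics/{name}.png',f)
def cal(name):
    return np.load(f'pics/{name}.npz')
def pix(name,u,v,z):
    c=cal(name); f=240/np.tan(np.radians(float(c['fov_y']))/2)
    d=c['R'].T@np.array([(u-c['cx'])/f,(v-c['cy'])/f,1]); o=-c['R'].T@c['t']
    return o+d*(z-o[2])/d[2]
def proj(name,X):
    c=cal(name); f=240/np.tan(np.radians(float(c['fov_y']))/2)
    p=c['R']@np.array(X)+c['t']; return p[:2]/p[2]*f+[c['cx'],c['cy']]
E
python3 - <<'E'
from h import *
shot('scene','s0');shot('top','t0')
for n in('s0','t0'):
    c=cal(n);print(n,c['fov_y'],c['cx'],c['cy'],-c['R'].T@c['t'],c['R'].round(3).tolist())
o=sensors.get_obs();print(o);print(Ro.from_rotvec(o['orientation']).as_matrix().round(3))
E
```

```text
s0 52.649817153219345 322.10133610262704 240.1028796567152 [1120.45704547  240.60579189  799.19617028] [[-0.464, 0.886, -0.003], [0.662, 0.345, -0.666], [-0.588, -0.311, -0.746]]
t0 55.97274011456947 319.59570676606955 234.55293712246305 [337.3544708  -38.69529838 907.20498846] [[-0.04, -0.999, 0.001], [-0.977, 0.039, -0.211], [0.211, -0.009, -0.977]]
{'t': 0.1, 'qpos': array([-1.29604107e+00,  4.23733386e-01,  1.63059009e+00, -1.45577852e-05,
        1.08860658e+00, -1.89961660e-02]), 'qvel': array([ 0.00139569, -0.00157936, -0.00304195,  0.00041486, -0.00076452,
        0.00179802]), 'joint_torque': array([ 3.53831401e-04, -5.45613241e+01, -2.74325252e+01,  6.45369175e-02,
        1.87998754e-02, -2.05635905e-05]), 'ee_pos': array([ 180.85527456, -597.74743917,  222.00804082]), 'orientation': array([-3.10645543e+00, -4.59583041e-01,  2.87881089e-04]), 'ft_force': array([-0.12104665,  0.5127799 ,  0.40493661]), 'moment': array([0.06161952, 0.00239334, 0.02608785]), 'grasp_force': 0.0, 'width': 87.82065310930112}
[[ 0.957  0.29  -0.   ]
 [ 0.29  -0.957  0.001]
 [ 0.    -0.001 -1.   ]]
```

View pics/s0.png

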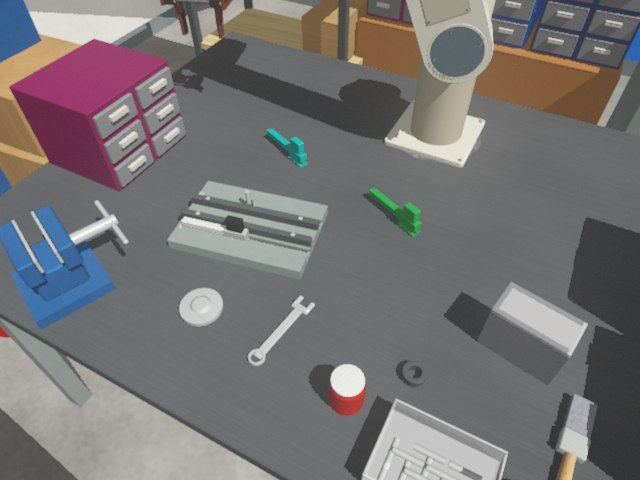

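View pics/t0.png

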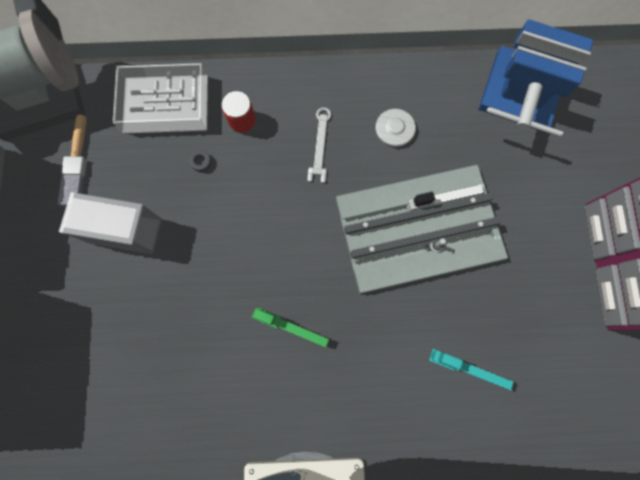

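Both views show the plate; the stop is in the slot farther from the robot (grip at 424,199 in top), arm towards −y world, open end at the left of the top view. The bay is at (105,218) in top. Next I'll enlarge crops.

```bash
python3 - <<'E'
from h import *
a=cv2.imread('pics/t0_raw.png');b=cv2.imread('pics/s0_raw.png')
k=lambda f,x0,y0,x1,y1,s:cv2.resize(f[y0:y1,x0:x1],None,fx=s,fy=s,interpolation=cv2.INTER_CUBIC)
cv2.imwrite('pics/c1.png',k(a,330,155,520,300,4))
l=k(a,50,180,170,280,4); r=k(b,470,270,600,390,4)   # 480x400, 520x480
m=np.zeros((480,800,3),np.uint8)
l=k(a,50,180,165,275,3.4);r=k(b,475,275,595,385,3.4)
m[:l.shape[0],:l.shape[1]]=l;m[:r.shape[0],392:392+r.shape[1]]=r
cv2.imwrite('pics/c2.png',m)
E
```

```text
(no output)
```

View pics/c1.png

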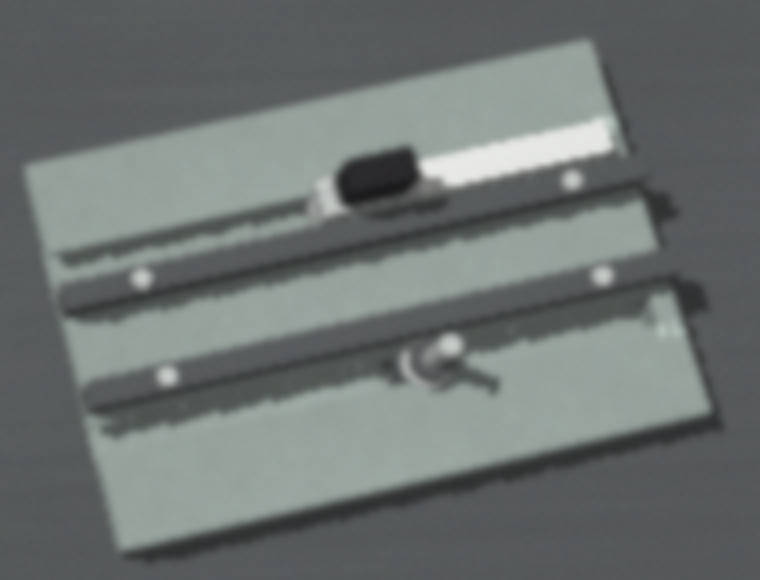

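View pics/c2.png

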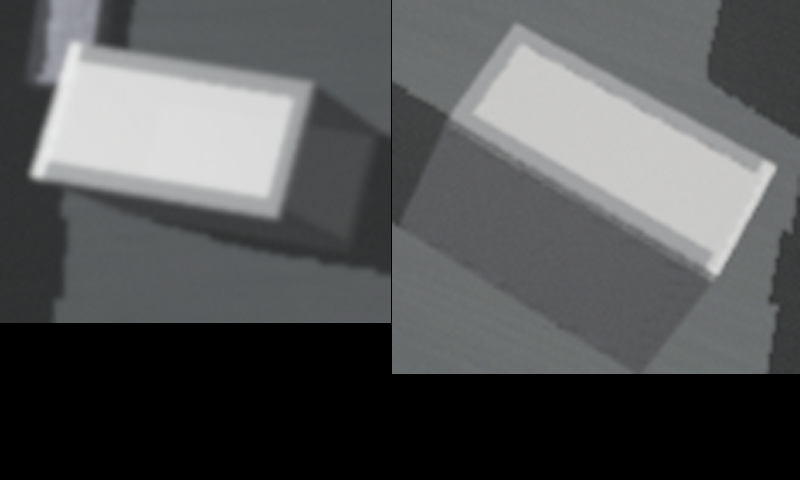

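c1: stop in the slot at the far side, grip top centre about (378,173), tip about (610,137) and plate corners (25,165),(590,40),(712,412),(120,552). c2: bay roof corners (75,42),(312,82),(280,217),(32,178) in the left part; which end is the mouth is still unclear, so I'll check brightened.

```bash
python3 - <<'E'
from h import *
P=[pix('t0',330+u/4,155+v/4,25.5) for u,v in((25,165),(590,40),(712,412),(120,552))]
print('plate',np.round(P,1).tolist(),[round(np.linalg.norm(P[i]-P[i-1])) for i in range(4)])
B=[pix('t0',50+u/3.4,180+v/3.4,106) for u,v in((75,42),(312,82),(280,217),(32,178))]
print('bay t',np.round(B,1).tolist(),[round(np.linalg.norm(B[i]-B[i-1])) for i in range(4)])
C=[pix('s0',475+(u-392)/3.4,275+v/3.4,106) for u,v in((517,25),(775,167),(717,275),(450,118))]
print('bay s',np.round(C,1).tolist(),[round(np.linalg.norm(C[i]-C[i-1])) for i in range(4)])
print('grip top',pix('t0',330+378/4,155+173/4,77).round(1))
print('tip topend',pix('t0',330+610/4,155+137/4,41).round(1), 'armroot', pix('t0',330+425/4,155+172/4,41).round(1))
# outline of bay base
for n,img in(('t0','t0_raw'),('s0','s0_raw')):
    f=cv2.imread(f'pics/{img}.png'); g=np.clip((f.astype(float)/255)**.5*255*1.1,0,255).astype(np.uint8)
    x0,y0,x1,y1=(50,180,170,270) if n=='t0' else (470,270,590,390)
    cv2.imwrite(f'pics/b_{n}.png',cv2.resize(g[y0:y1,x0:x1],None,fx=3.3,fy=3.3,interpolation=cv2.INTER_CUBIC))
    print(n,[((proj(n,[p[0],p[1],0])-[x0,y0])*3.3).round().tolist() for p in B])
l=cv2.imread('pics/b_t0.png');r=cv2.imread('pics/b_s0.png')
m=np.zeros((400,800,3),np.uint8);m[:l.shape[0],:l.shape[1]]=l;m[:r.shape[0],400:400+r.shape[1]]=r
cv2.imwrite('pics/c3.png',m)
E
```

```text
plate [[605.8, -84.2, 25.5], [661.4, -379.2, 25.5], [465.3, -417.3, 25.5], [408.3, -121.0, 25.5]] [201, 300, 200, 302]
bay t [[608.3, 408.3, 106.0], [580.5, 278.4, 106.0], [506.5, 292.2, 106.0], [533.1, 425.5, 106.0]] [77, 133, 75, 136]
bay s [[507.5, 297.0, 106.0], [536.0, 428.3, 106.0], [609.7, 412.7, 106.0], [580.9, 280.8, 106.0]] [75, 134, 75, 135]
grip top [ 579.4 -250.2   77. ]
tip topend [ 604.  -377.3   41. ] armroot [ 589.5 -282.9   41. ]
t0 [[163.0, 92.0], [368.0, 126.0], [341.0, 243.0], [127.0, 210.0]]
s0 [[247.0, 376.0], [20.0, 234.0], [78.0, 145.0], [306.0, 275.0]]
```

View pics/c3.png

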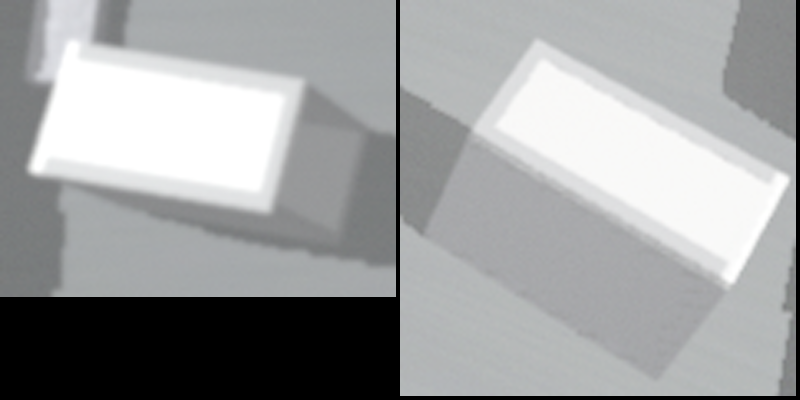

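c3: light floor slab is visible at the −y end of the bay in top (quad 300–360,125–243), with a shaded inner wall beside it, so the mouth is the −y end. Before moving, I'll check the purple cabinet's footprint and refine the stop position from the scene view.

```bash
python3 - <<'E'
from h import *
for u,v in((123,188),(22,90),(186,130)): print('cab base',pix('s0',u,v,0).round())
for h in(100,150,200): print(h,pix('s0',96,117,h).round(),pix('s0',165,60,h).round())
# predicted stop features in scene, for origin py
c=np.array([535.2,-250.4]);y=np.array([-.187,.982]);x=np.array([.982,.187])
def W(a,b,z): p=c+a*x+b*y; return [p[0],p[1],z]
for o in(-18,-12,-6): print(o,[proj('s0',W(45+dx,o+dy,z)).round(1).tolist() for dx,dy,z in((9,18,77),(9,-18,77),(9,18,45),(9,-18,45),(8,-125,41),(10,25,45))])
f=cv2.imread('pics/s0_raw.png')
cv2.imwrite('pics/c4.png',cv2.resize(f[195:255,165:285],None,fx=6,fy=6,interpolation=cv2.INTER_CUBIC))
E
```

```text
cab base [ 564. -604.    0.]
cab base [  369. -1192.     0.]
cab base [ 302. -617.    0.]
100 [ 465. -744.  100.] [ 161. -778.  100.]
150 [ 512. -674.  150.] [ 229. -705.  150.]
200 [ 558. -603.  200.] [ 298. -632.  200.]
-18 [[236.5, 222.0], [220.5, 218.4], [238.5, 232.5], [222.9, 228.9], [178.4, 219.5], [241.4, 233.5]]
-12 [[239.2, 222.6], [223.2, 219.0], [241.1, 233.1], [225.5, 229.5], [180.9, 220.1], [244.0, 234.1]]
-6 [[241.9, 223.2], [225.8, 219.6], [243.8, 233.7], [228.1, 230.1], [183.3, 220.7], [246.7, 234.7]]
```

View pics/c4.png

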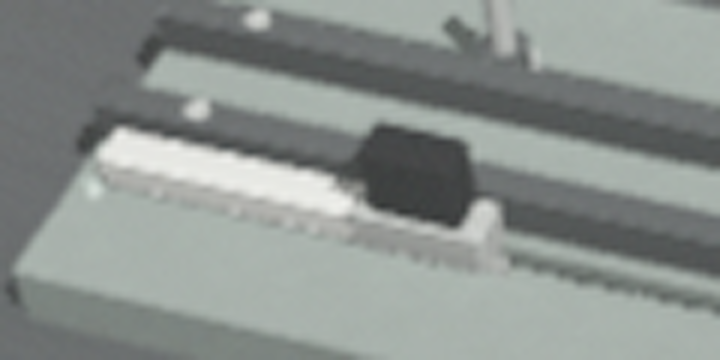

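c4: grip base corners (365,200) and (470,222), tip (105,170): stop origin at plate y ≈ −9. Now I turn the tool and move over the stop.

```bash
python3 -m handwheel '[[0,0,0,0,0,-0.183,0],[0,0,0,0,0,-0.183,0],[0,0,0,0,0,-0.183,0],[0,0,0,0,0,-0.183,0],[0,0,0,0,0,-0.183,0],[0,0,0,0,0,-0.183,0],[0,0,0,0,0,-0.183,0],[0,0,0,0,0,-0.183,0],[0,0,0,0,0,0,0]]'
python3 -m handwheel '[[26.6,45.8,0,0,0,0,0],[26.6,45.8,0,0,0,0,0],[26.6,45.8,0,0,0,0,0],[26.6,45.8,0,0,0,0,0],[26.6,45.8,0,0,0,0,0],[26.6,45.8,0,0,0,0,0],[26.6,45.8,0,0,0,0,0],[26.6,45.8,0,0,0,0,0],[26.6,45.8,0,0,0,0,0],[26.6,45.8,0,0,0,0,0]]'
python3 -m handwheel '[[0,0,20,0,0,0,0.3],[0,0,30,0,0,0,0.4],[0,0,30,0,0,0,0.4],[0,0,30,0,0,0,0.4],[0,0,0,0,0,0,0.4],[0,0,0,0,0,0,0.4]]'
cat > st.py <<'E'
from h import *
o=sensors.get_obs();M=Ro.from_rotvec(o['orientation']).as_matrix()
print(o['t'],o['ee_pos'].round(1),'yaw x',np.degrees(np.arctan2(M[1,0],M[0,0])).round(2),'tilt',M[:,2].round(3),'F',o['ft_force'].round(1),'w',o['width'].round(1),'g',round(float(o['grasp_force']),1))
E
python3 st.py
```

```text
t: 1.23
ee_pos: [180.9, -598.0, 222.3]
orientation: [-2.006, -2.417, -0.001]
ft_force: [0.5, 0.2, 0.0]
width: 87.7
grasp_force: 0.0
t: 2.48
ee_pos: [582.7, -250.3, 222.5]
orientation: [-2.01, -2.414, 0.0]
ft_force: [-0.4, -0.3, 0.1]
width: 88.0
grasp_force: 0.0
t: 3.22
ee_pos: [582.1, -251.9, 113.5]
orientation: [2.006, 2.417, 0.0]
ft_force: [0.7, -0.3, -0.2]
width: 52.3
grasp_force: 0.0Traceback (most recent call last):
  File "st.py", line 3, in <module>
    print(o['t'],o['ee_pos'].round(1),'yaw x',np.degrees(np.arctan2(M[1,0],M[0,0])).round(2),'tilt',M[:,2].round(3),'F',o['ft_force'].round(1),'w',o['width'].round(1),'g',round(float(o['grasp_force']),1))
                                                                                                                                                   ^^^^^^^^^^^^^^^^
AttributeError: 'float' object has no attribute 'round'
```

```bash
sed -i "s/o\['width'\].round(1)/round(float(o['width']),1)/" st.py
python3 -m handwheel '[[0,0,20,0,0,0,0.5],[0,0,20,0,0,0,0.5],[0,0,21,0,0,0,0.5],[0,0,0,0,0,0,0.5],[0,0,0,0,0,0,0.5]]'; python3 st.py; python3 -c "
from h import *
shot('scene','s1',(165,150,315,262),5)"
```

```text
t: 3.85
ee_pos: [581.6, -251.7, 51.5]
orientation: [-2.004, -2.419, 0.0]
ft_force: [0.2, 0.8, 0.7]
width: 43.8
grasp_force: 0.0
3.85 [ 581.6 -251.7   51.5] yaw x 100.71 tilt [-0.  0. -1.] F [0.2 0.8 0.7] w 43.8 g 0.0
```

View pics/s1.png

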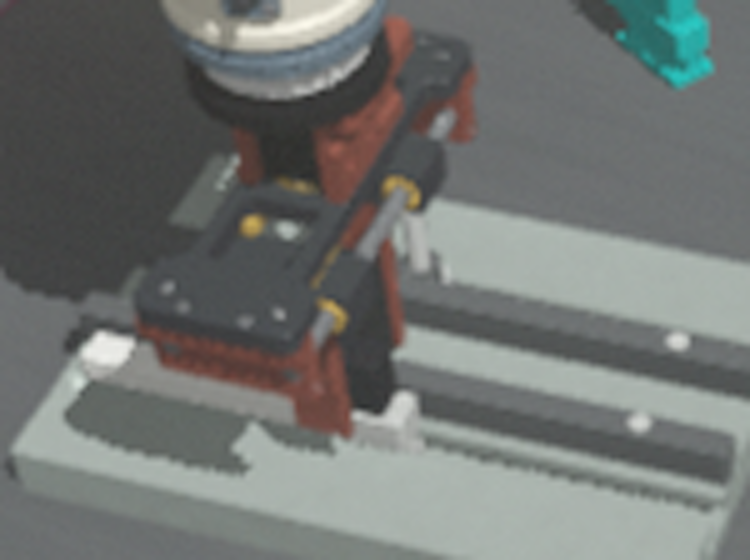

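The near finger stands outside the grip block, with the block's +y edge visible at (393,400); the fingers straddle it. I shift 3 mm and close.

```bash
python3 -m handwheel '[[3,0,0,0,0,0,0.5],[0,0,0,0,0,0,0.7],[0,0,0,0,0,0,0.85],[0,0,0,0,0,0,1],[0,0,0,0,0,0,1],[0,0,0,0,0,0,1],[0,0,0,0,0,0,1]]'; python3 st.py
```

```text
t: 4.78
ee_pos: [581.6, -248.8, 51.9]
orientation: [2.004, 2.418, 0.001]
ft_force: [3.1, 0.6, -0.2]
width: 17.8
grasp_force: 30.0
4.775 [ 581.6 -248.8   51.9] yaw x 100.71 tilt [ 0.001 -0.    -1.   ] F [ 3.1  0.6 -0.2] w 17.8 g 30.0
```

```bash
python3 -m handwheel '[[0,0,-1,0,0,0,1],[10,0,0,0,0,0,1],[10,0,0,0,0,0,1],[10,0,0,0,0,0,1],[10,0,0,0,0,0,1],[10,0,0,0,0,0,1],[0,0,0,0,0,0,1]]'; python3 st.py
```

```text
t: 5.65
ee_pos: [571.9, -198.4, 52.9]
orientation: [-2.004, -2.42, -0.001]
ft_force: [4.9, 3.5, -1.6]
width: 17.8
grasp_force: 30.0
5.65 [ 571.9 -198.4   52.9] yaw x 100.74 tilt [ 0.     0.001 -1.   ] F [ 4.9  3.5 -1.6] w 17.8 g 30.0
```

```bash
python3 -m handwheel '[[0,0.7,0,0,0,0,1],[15,0.1,0,0,0,0,1],[15,0.1,0,0,0,0,1],[15,0,0,0,0,0,1],[15,0,0,0,0,0,1],[0,0,0,0,0,0,1]]'; python3 st.py
```

```text
t: 6.4
ee_pos: [560.6, -138.9, 52.5]
orientation: [-2.001, -2.419, 0.001]
ft_force: [0.6, 0.8, -2.6]
width: 17.5
grasp_force: 30.0
6.4 [ 560.6 -138.9   52.5] yaw x 100.8 tilt [-0.002  0.001 -1.   ] F [ 0.6  0.8 -2.6] w 17.5 g 30.0
```

```bash
python3 -m handwheel '[[18,0,0,0,0,0,1],[18,0,0,0,0,0,1],[18,0,0,0,0,0,1],[18,0,0,0,0,0,1],[18,0,0,0,0,0,1],[10,0,0,0,0,0,1],[0,0,0,0,0,0,1]]'; python3 st.py
```

```text
t: 7.28
ee_pos: [542.8, -41.5, 52.7]
orientation: [2.003, 2.42, -0.0]
ft_force: [-0.3, -0.9, -2.1]
width: 18.0
grasp_force: 30.0
7.275 [542.8 -41.5  52.7] yaw x 100.79 tilt [-0. -0. -1.] F [-0.3 -0.9 -2.1] w 18.0 g 30.0
```

```bash
python3 -m handwheel '[[0,0,-15,0,0,0,1],[0,0,-15,0,0,0,1],[48,5.5,0,0,0,0,1],[48,5.5,0,0,0,0,1],[48,5.5,0,0,0,0,1],[48,5.5,0,0,0,0,1],[47,5.4,0,0,0,0,1],[0,0,0,0,0,0.133,1],[0,0,0,0,0,0.133,1],[0,0,0,0,0,0.133,1]]'; python3 -m handwheel '[[0,0,0,0,0,0,1],[0,0,15,0,0,0,1],[0,0,15,0,0,0,1],[0,0,5,0,0,0,1],[0,0,0,0,0,0,1]]'; python3 st.py;python3 -c "
from h import *
shot('scene','s2',(310,180,590,390),2.85)"
```

```text
t: 8.52
ee_pos: [526.1, 197.7, 84.0]
orientation: [2.448, 1.968, 0.002]
ft_force: [-0.3, 0.1, -2.8]
width: 17.6
grasp_force: 30.0
t: 9.15
ee_pos: [524.8, 197.5, 46.7]
orientation: [-2.443, -1.974, 0.003]
ft_force: [-0.3, -0.5, -2.6]
width: 17.9
grasp_force: 30.0
9.15 [524.8 197.5  46.7] yaw x 77.88 tilt [-0.002 -0.001 -1.   ] F [-0.3 -0.5 -2.6] w 17.9 g 30.0
```

View pics/s2.png

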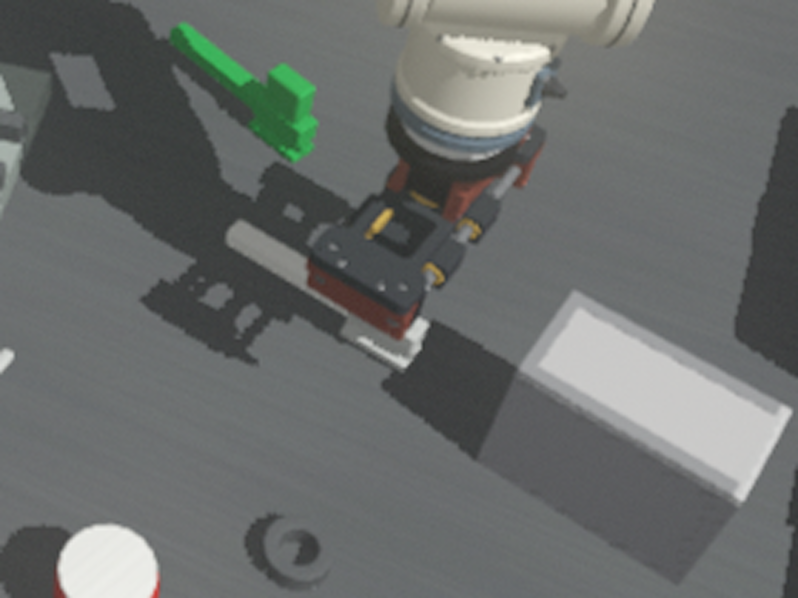

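The stop hangs level, lined up with the bay's mouth, foot front at about (405,365), a few mm above the bench. Lower it.

```bash
python3 -m handwheel '[[0,0,3,0,0,0,1],[0,0,1,0,0,0,1],[0,0,0,0,0,0,1]]';python3 -m handwheel '[[0,0,0.5,0,0,0,1],[0,0,0,0,0,0,1]]'
```

```text
t: 9.57
ee_pos: [525.4, 197.7, 43.8]
orientation: [2.444, 1.974, 0.0]
ft_force: [0.1, -0.0, -3.0]
width: 17.8
grasp_force: 30.0
t: 9.82
ee_pos: [525.4, 197.7, 43.2]
orientation: [2.444, 1.974, 0.0]
ft_force: [0.4, 0.4, -3.2]
width: 17.9
grasp_force: 30.0
```

```bash
python3 -m handwheel '[[0,0,0.7,0,0,0,1],[0,0,0,0,0,0,1]]';python3 -m handwheel '[[0,0,0.5,0,0,0,1],[0,0,0,0,0,0,1]]';python3 -m handwheel '[[0,0,0.4,0,0,0,1],[0,0,0,0,0,0,1]]'
```

```text
t: 10.07
ee_pos: [525.3, 197.7, 42.5]
orientation: [-2.444, -1.974, 0.0]
ft_force: [-0.9, 0.1, -2.5]
width: 17.5
grasp_force: 30.0
t: 10.32
ee_pos: [525.4, 197.7, 41.9]
orientation: [-2.444, -1.974, -0.0]
ft_force: [0.1, -0.4, -2.4]
width: 17.9
grasp_force: 30.0
t: 10.58
ee_pos: [525.4, 197.7, 41.9]
orientation: [2.444, 1.974, 0.0]
ft_force: [-0.5, -0.6, 2.1]
width: 17.6
grasp_force: 30.0
```

On the bench now. Release, rise, and shift back over the arm.

```bash
python3 -m handwheel '[[0,0,0,0,0,0,0.7],[0,0,0,0,0,0,0.5],[0,0,0,0,0,0,0.5],[0,0,0,0,0,0,0.5],[0,0,0,0,0,0,0.5],[0,0,0,0,0,0,0.5]]'; python3 -m handwheel '[[0,0,-20,0,0,0,0.5],[0,0,-40,0,0,0,0.5],[-40,0,-20,0,0,0,0.5],[-60,0,-30,0,0,0,0.5],[-60,0,-30,0,0,0,0.5],[-60,0,0,0,0,0,0.5],[0,0,0,0,0,0,0.5]]'; python3 st.py;python3 - <<'E'
from h import *
shot('top','t3');shot('scene','s3')
a=cv2.imread('pics/t3_raw.png')[170:290,60:270];b=cv2.imread('pics/s3_raw.png')[230:340,370:570]
r=lambda f:cv2.resize(f,(800,int(800/f.shape[1]*f.shape[0])),interpolation=cv2.INTER_CUBIC)
cv2.imwrite('pics/c5.png',cv2.resize(np.vstack([r(a)[:300],r(b)[:300]]),(800,600)) if 0 else np.vstack([cv2.resize(a,None,fx=2.5,fy=2.5,interpolation=2),np.pad(cv2.resize(b,None,fx=2.5,fy=2.5,interpolation=2),((0,0),(0,25),(0,0)))]))
E
```

```text
t: 11.32
ee_pos: [525.4, 197.7, 41.6]
orientation: [2.444, 1.974, 0.0]
ft_force: [-0.2, -0.2, -0.1]
width: 44.0
grasp_force: 0.0
t: 12.2
ee_pos: [480.0, -12.4, 178.0]
orientation: [2.449, 1.967, 0.0]
ft_force: [0.9, -0.7, 0.6]
width: 44.0
grasp_force: 0.0
12.2 [480.  -12.4 178. ] yaw x 77.56 tilt [ 0. -0. -1.] F [ 0.9 -0.7  0.6] w 44.0 g 0.0
```

View pics/c5.png

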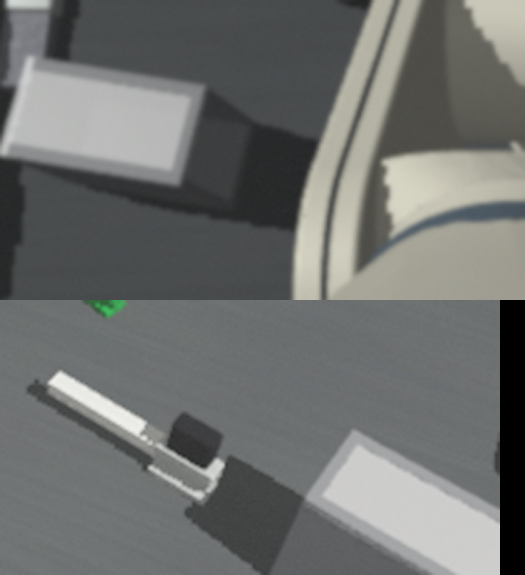

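The stop stands upright in front of the bay (arm tip at about (54,377), arm root (149,430)). I'll check its pose relative to the bay.

```bash
python3 - <<'E'
from h import *
q=lambda x,y,z:pix('s3',370+x/2.5,230+(y-300)/2.5,z)[:2]
t=q(54,377,31);r=q(149,430,31);d=r-t
print(t.round(1),r.round(1),np.linalg.norm(d).round(1),np.degrees(np.arctan2(*d[::-1])).round(1))
o=np.array([525.4,197.7]);y=np.array([np.cos(np.radians(77.9)),np.sin(np.radians(77.9))])
print('tip expected from TCP',(o-125*y).round(1))
m=np.array([543.7,286.5]);b=np.array([.208,.978]);bx=np.array([.978,-.208])
print('stop in bay',(o-m)@bx,(o-m)@b)
# mouth corners predicted in s3 crop coords
for s in(-38,38):
  for z in(0,106):
    u=proj('s3',[*(m+s*bx),z]);print(s,z,((u-[370,230])*2.5+[0,300]).round())
E
```

```text
[499.4  72.9] [514.9 159.6] 88.1 79.8
tip expected from TCP [499.2  75.5]
stop in bay 0.5729999999999364 -90.65280000000001
-38 0 [312. 511.]
-38 106 [351. 429.]
38 0 [265. 578.]
38 106 [302. 498.]
```

```bash
python3 -m handwheel '[[45,0,0,0,0,0,0.5],[45,0,0,0,0,0,0.5],[43,0,0,0,0,0,0.5],[0,0,35,0,0,0,0.5],[0,0,40,0,0,0,0.5],[0,0,40,0,0,0,0.5],[0,0,25,0,0,0,0.5],[0,0,0,0,0,0,0.5],[0,0,0,0,0,0,0.5]]'; python3 st.py
```

```text
t: 13.42
ee_pos: [509.2, 121.7, 38.0]
orientation: [2.442, 1.975, 0.001]
ft_force: [0.1, -0.1, 0.1]
width: 43.7
grasp_force: 0.0
13.425 [509.2 121.7  38. ] yaw x 77.93 tilt [ 0.001  0.    -1.   ] F [ 0.1 -0.1  0.1] w 43.7 g 0.0
```

```bash
python3 -m handwheel '[[-4,0,15,0,0,0,0.5],[0,0,12,0,0,0,0.5],[0,0,4,0,0,0,0.5],[0,0,0,0,0,0,0.5],[0,0,0,0,0,0,0.7],[0,0,0,0,0,0,0.8],[0,0,0,0,0,0,1],[0,0,0,0,0,0,1],[0,0,0,0,0,0,1],[0,0,0,0,0,0,1]]'; python3 st.py; python3 -m handwheel '[[0,0,-3,0,0,0,1],[0,0,-5,0,0,0,1],[0,0,-5,0,0,0,1],[0,0,-5,0,0,0,1],[0,0,0,0,0,0,1]]';python3 st.py;python3 -c "
from h import *
shot('scene','s4',(370,210,550,340),4.4)"
```

```text
t: 14.68
ee_pos: [508.1, 116.7, 6.6]
orientation: [2.444, 1.974, 0.0]
ft_force: [0.3, -0.0, 1.1]
width: 16.1
grasp_force: 30.0
14.675 [508.1 116.7   6.6] yaw x 77.85 tilt [ 0.  0. -1.] F [ 0.3 -0.   1.1] w 16.1 g 30.0
t: 15.3
ee_pos: [508.3, 116.8, 25.0]
orientation: [2.444, 1.974, 0.001]
ft_force: [-0.6, 0.1, -3.5]
width: 15.7
grasp_force: 30.0
15.3 [508.3 116.8  25. ] yaw x 77.85 tilt [ 0.001  0.    -1.   ] F [-0.6  0.1 -3.5] w 15.7 g 30.0
```

View pics/s4.png

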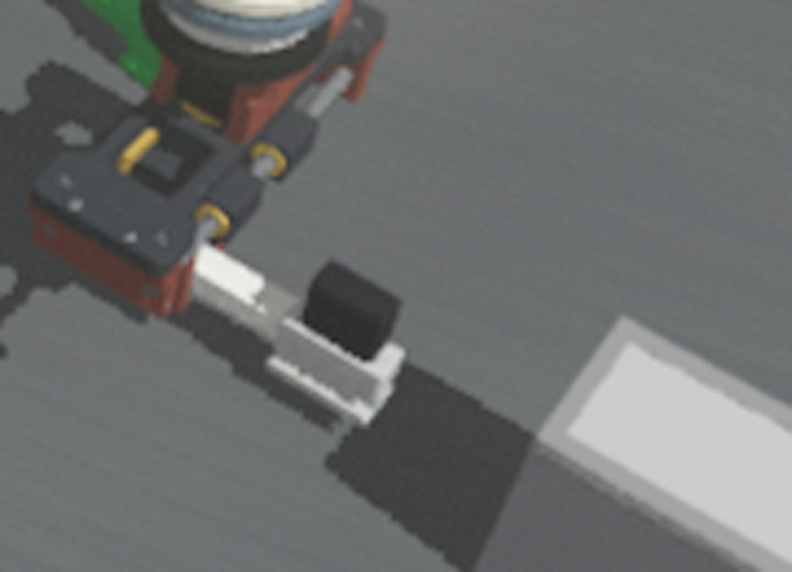

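The stop is lifted; foot's near edge runs from (268,362) to (365,422). Check its droop numerically.

```bash
python3 - <<'E'
from h import *
y=np.array([np.cos(np.radians(77.9)),np.sin(np.radians(77.9))]);x=np.array([y[1],-y[0]])
o=np.array([508.3,116.8])+81.8*y
print(o)
for z in(0,6,12,18.4):
  print(z,[((proj('s4',[*(o+12*x+s*y),z])-[370,210])*4.4).round().tolist() for s in(-25,25)])
print([((proj('s4',[*(o+9*x+s*y),67+18.4])-[370,210])*4.4).round().tolist() for s in(-18,18)])
E
```

```text
[525.44679845 196.78266877]
0 [[260.0, 393.0], [358.0, 453.0]]
6 [[262.0, 386.0], [360.0, 445.0]]
12 [[264.0, 378.0], [363.0, 438.0]]
18.4 [[267.0, 369.0], [366.0, 430.0]]
[[311.0, 281.0], [387.0, 325.0]]
```

Level. Insert it.

```bash
python3 -m handwheel '[[20,0,0,0,0,0,1],[20,0,0,0,0,0,1],[15,0,0,0,0,0,1],[10,0,0,0,0,0,1],[10,0,0,0,0,0,1],[10,0,0,0,0,0,1],[0,0,0,0,0,0,1]]';python3 -m handwheel '[[10,0,0,0,0,0,1],[10,0,0,0,0,0,1],[10,0,0,0,0,0,1],[10,0,0,0,0,0,1],[0,0,0,0,0,0,1]]';python3 st.py;python3 -c "
from h import *
shot('scene','s5',(390,230,570,365),4.4)"
```

```text
t: 16.23
ee_pos: [526.0, 200.4, 24.5]
orientation: [2.443, 1.975, 0.001]
ft_force: [-1.1, 0.0, -2.1]
width: 15.6
grasp_force: 30.0
t: 16.85
ee_pos: [534.5, 239.8, 24.5]
orientation: [2.443, 1.975, 0.001]
ft_force: [-0.6, -0.2, -1.7]
width: 15.7
grasp_force: 30.0
16.85 [534.5 239.8  24.5] yaw x 77.91 tilt [ 0.001  0.    -1.   ] F [-0.6 -0.2 -1.7] w 15.7 g 30.0
```

View pics/s5.png

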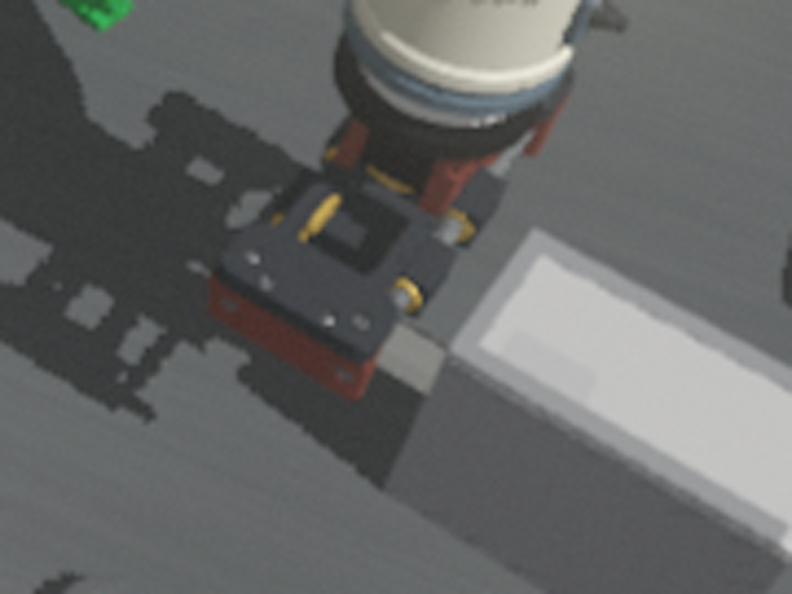

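The head is under the clear roof (seen as a grey patch at (540,365)) and the gripper stands clear of the mouth. Lower to the floor.

```bash
python3 -m handwheel '[[0,0,3,0,0,0,1],[0,0,3,0,0,0,1],[0,0,0,0,0,0,1]]';python3 -m handwheel '[[0,0,1,0,0,0,1],[0,0,0,0,0,0,1]]';python3 -m handwheel '[[0,0,0.6,0,0,0,1],[0,0,0,0,0,0,1]]'
```

```text
t: 17.27
ee_pos: [533.9, 238.6, 18.1]
orientation: [-2.444, -1.973, 0.001]
ft_force: [0.3, -0.7, -2.2]
width: 15.8
grasp_force: 30.0
t: 17.52
ee_pos: [534.2, 238.9, 17.4]
orientation: [-2.444, -1.974, 0.0]
ft_force: [-0.4, 0.4, -3.0]
width: 15.8
grasp_force: 30.0
t: 17.77
ee_pos: [534.3, 239.0, 17.0]
orientation: [2.444, 1.974, 0.0]
ft_force: [-0.0, -0.4, -1.8]
width: 15.5
grasp_force: 30.0
```

```bash
python3 -m handwheel '[[0,0,0.5,0,0,0,1],[0,0,0,0,0,0,1]]';python3 -m handwheel '[[0,0,0.4,0,0,0,1],[0,0,0,0,0,0,1]]'
```

```text
t: 18.02
ee_pos: [534.3, 238.9, 16.7]
orientation: [2.444, 1.974, 0.0]
ft_force: [-0.7, -1.8, 1.9]
width: 15.9
grasp_force: 30.0
t: 18.27
ee_pos: [534.3, 238.8, 16.3]
orientation: [2.444, 1.974, 0.0]
ft_force: [-0.5, -3.1, 5.1]
width: 15.4
grasp_force: 30.0
```

```bash
python3 -m handwheel '[[0,0,0,0,0,0,0.8],[0,0,0,0,0,0,0.6],[0,0,0,0,0,0,0.5],[0,0,0,0,0,0,0.5],[0,0,0,0,0,0,0.5],[0,0,0,0,0,0,0.5]]'; python3 -m handwheel '[[0,0,-15,0,0,0,0.5],[0,0,-25,0,0,0,0.5],[-20,0,-35,0,0,0,0.5],[-50,0,-40,0,0,0,0.5],[-55,0,-40,0,0,0,0.5],[-60,0,0,0,0,0,0.5],[-60,0,0,0,0,0,0.5],[-60,0,0,0,0,0,0.5],[0,0,0,0,0,0,0.5]]'; python3 st.py; python3 - <<'E'
from h import *
shot('scene','s6',(390,230,590,380),4)
m=np.array([543.7,286.5]);b=np.array([.208,.978]);bx=np.array([.978,-.208])
for yy in(30,33,36):
  o=m+.6*bx+yy*b
  print(yy,[((proj('s6',[*(o+p*bx+q*b),z])-[390,230])*4).round().tolist() for p,q,z in((8,-125,41),(-8,-125,41),(9,-18,77),(9,18,77),(12,-25,10))])
E
```

```text
t: 19.02
ee_pos: [534.2, 239.0, 16.0]
orientation: [-2.444, -1.974, -0.0]
ft_force: [0.3, -0.3, -0.3]
width: 44.0
grasp_force: 0.0
t: 20.15
ee_pos: [470.5, -56.9, 167.8]
orientation: [2.449, 1.967, 0.001]
ft_force: [-0.7, -0.1, 1.0]
width: 43.5
grasp_force: 0.0
20.15 [470.5 -56.9 167.8] yaw x 77.54 tilt [ 0.001 -0.    -1.   ] F [-0.7 -0.1  1. ] w 43.5 g 0.0
30 [[214.0, 246.0], [231.0, 225.0], [441.0, 326.0], [518.0, 371.0], [385.0, 402.0]]
33 [[219.0, 250.0], [236.0, 229.0], [447.0, 330.0], [525.0, 375.0], [391.0, 406.0]]
36 [[225.0, 253.0], [242.0, 232.0], [453.0, 334.0], [531.0, 379.0], [397.0, 409.0]]
```

View pics/s6.png

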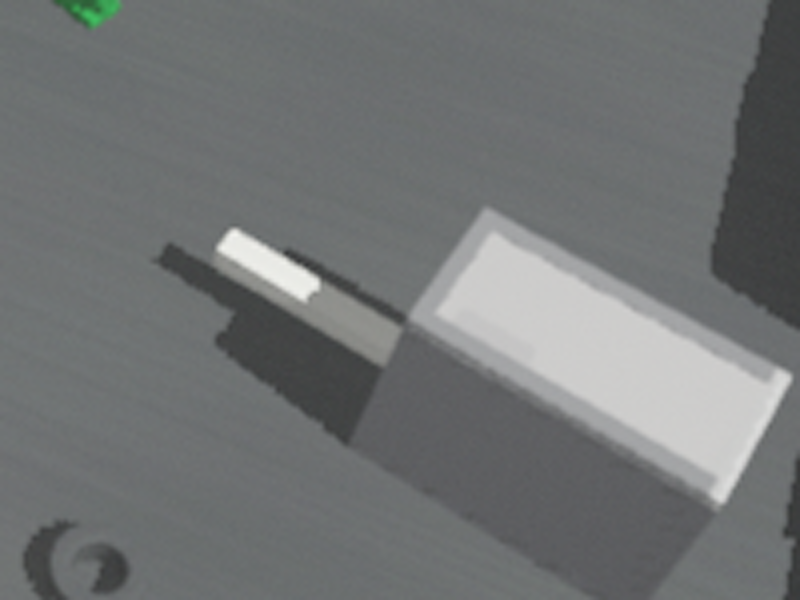

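The arm tip (corners at (215,250) and (233,228)) puts the origin about 32 mm in. The stop is level, it's released, and the head is under the roof.

```bash
python3 -c "
from workcell import ctrl
print(ctrl.close_job())"
```

```text
the job is handed in; nothing more can be done
None
```

I handed the job in at about 20 s of the 61 s allowed. The fence stop stands level and released on the bay floor, about 32 mm inside the mouth (at least 25 mm needed) with its arm sticking out. I did not move the bolt or the other items. The hand-in reported no verdict.

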